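# Set the jaw gap to the gauge blade

## Task

Two identical low iron gap-setting beds lie on the bench, each with an upright adjusting screw with a T-bar head, and one of them has a gauge blade standing in its jaw gap. Turn that bed's screw clockwise until its sliding jaw just nips the gauge blade against the fixed jaw, so that the blade would drag, without cranking it tight, and let go with the blade still standing in the gap. Do not turn the screw of the other bed.

Things in the scene. Friction and masses are not known exactly. Their poses are not given: they have to be found in the camera images.
- screw_grip (a point): Grip point on the bright T-bar of the screw to turn, on its upright axis, 82 mm above the bench. Bar 60 long (this x axis, turns with the screw), 14 wide, from 60 to 94 mm above the bench; round collar 34 mm across below it. The rest of the bed within 80 mm of the axis is under 59 mm high. Bed: fixed dark iron slab 200 x 120 x 30; axis 50 mm from its middle, jaw gap near its other end.
- screw (a joint): That screw's angle, rad, growing clockwise from above. 0: bar along the bed; 1.57: bar parallel to the gauge blade. Starts at 0.35 to 0.95. Drives the jaw 7 mm per rad; it meets the blade at about 1.36, then its spring adds 14 N per rad: aim for 1.66 (1.45 to 1.87 is good). End stop 2.6. Friction 0.15 N m; stays where it is left.
- jaw: Sliding jaw of that bed, bright steel block 22 x 70 x 26 mm. Origin at the centre of its underside, 32 mm above the bench; its own x runs along the bed towards the screw, -x points at the gauge blade and the fixed jaw; front face 11 mm from the origin. The gap between the jaws is 15.5 mm at screw angle 0.
- gauge: Gauge blade, loose flat steel bar with a dark spot near one end: 6 thick (x), 120 long (y), 42 mm tall (z), 160 g. Stands on its long edge in the gap of the bed to set, 0.3 to 1.2 mm off the fixed jaw, top 72 mm above the bench, about 100 mm from the screw axis. Origin at the centre of its underside. A similar blade lying flat on the bench is not part of the work.
- spare_end (a point): One end of the T-bar of the other, identical bed (empty gap), 30 mm from that screw's axis and 82 mm above the bench. That screw is to be left alone.
Things that resemble listed ones, but are neither listed nor needed, are in the scene too. Leave any pink, red or white look-alike of the part that bears screw_grip alone.

How it is judged:
At the end, for the whole second after the job is handed in: The sliding jaw presses on the gauge blade with between 0.5 and 8 N (screw at about 1.39 to 1.93 rad), the blade still stands in the gap (within 10 degrees of upright, its middle within 40 mm of the jaw's), and blade and screw are at rest (contact force between jaw and gauge between 0.5 and 8 N and angle between gauge's own z axis and vertical below 0.17 rad and horizontal distance between gauge and jaw below 0.04 m and linear speed of gauge below 0.02 m/s and velocity of joint screw between -0.05 and 0.05 rad/s); the robot touches nothing.
It fails at once if the jaw is cranked tight on the gauge blade (over 15 N) (contact force between jaw and gauge above 15 N).
It fails at once if the other bed's screw is turned (its bar end moves over 8 mm, about 15 degrees) (distance of spare_end from where it was at the start of the episode above 0.008 m).
It also fails if it takes over 32 s, if anything falls off the work surface, if the arm or the gripper's body presses on something with over 40 N, if the wrist force passes 120 N, or if a joint passes its speed limit or range.

## Robot

A 6-joint arm with a two-finger parallel gripper is mounted at the origin on the work surface. World frame = base frame: x ahead of the robot, y to its left, z up, the work surface at z = 0. Lengths are in m, angles in rad, forces in N, time in s.
With the tool pointing down it reaches from about 0.3 to 0.775 m from the base axis. Payload 14.6 kg.
Tool frame: the origin (TCP) lies on the centre line of the jaws, within the pads' length; the fingertips stand 25 mm ahead of it and the grasp point (between the pads) lies 6 mm ahead of it (ctrl.tip_reach is the distance from the TCP to the fingertips, in m); z points along the fingers, y is the line along which they close (so a half turn about z gives the same grasp; the last joint's range is limited). The gripper opens to 94 mm and grips with 3 to 60 N. Pads are 16 mm wide; open, the fingers measure 119 mm over their backs; the gripper's body (75 mm by 177 mm) begins 78 mm behind the grasp point.
Start: joints at [-1.211, 0.3, 1.521, -0, 1.321, -0.067], TCP at [0.228, -0.501, 0.207] pointing down, gripper open.
Joint ranges: [-3.03, 3.03], [-0.79, 2.21], [0.23, 2.52], [-1.04, 4.18], [0, 3.07], [-2.55, 2.55]. Speed limits (rad/s): [2.22, 2.22, 2.57, 3.14, 3.14, 3.14].

## Interface

Orientations are given as [roll, pitch, yaw] about the fixed x, y, z axes, in that order (R = Rz(yaw) Ry(pitch) Rx(roll)).
In Python, from station import ctrl gives the robot as it stands. The module is installed in compiled form; this text tells all that it offers.
- The arm moves only by the tool apply_moves, never from a script. Its argument "deltas" is a list of rows, each a list of 7 numbers: the closure in counts, from 0 (fully open) to 255 (shut), then the shift along the world's x, y, z in cm, then the turn, a rotation vector about the world's x, y, z in rad. In form: [[jaw, tx, ty, tz, ax, ay, az], ...]. A call has 1 to 10 rows; each row shifts and turns the commanded pose from where the row before left it; what a row does not reach is not made up. A row lasts 1/10 s, in which the tool goes at most 50 mm and 8.59 degrees, less where a joint would pass 70% of its speed; a pose out of reach is approached as far as the arm can. A call with a gripper value outside its range is refused whole. The fingers move at their own pace and stop on an object; "grip_force" is the grip in N (left out, the last holds). Time passes only in rows, so rows that do not move let the fingers close. It gives the time, the measured TCP pose, the force, the opening and the grip force at its end, in the units of the state.
- ctrl.get_obs(): the state, without advancing time (a new reading comes with each control period).
- ctrl.camera(name): name is "scene" or "top" or "wrist"; returns a dict with "img" (480x640x3 uint8, red, green, blue), "K" (3x3 intrinsics, pixels), "k1" (the pictures are not rectified: a ray, as slopes to the right and down, at radius r is drawn at 1 + k1 r^2 times it, then the intrinsics apply), "pose" (4x4, takes a point from camera to world coordinates); the wrist camera has in their place "hand_eye" (4x4, takes a point from camera to tool coordinates, whose origin is the TCP and whose axes are the flange's). Camera axes: x right, y up, looking along -z (the intrinsics and any distortion apply to the point x, -y, -z); pixel columns grow to the right and rows downward; lengths in m; the calibration is good to about 2 mm. A picture is of the moment at which its call begins: read the wrist's pose just before it. There is no depth.
- ctrl.hand_in(): hands the job in; it is judged then, once.
The state is a dict: "time_s": time; "qpos": joint angles; "joint_vel": joint speeds; "tau": joint torques, N m; "ee_pos": TCP position; "eef_rot": TCP orientation; "force": force on the tool from outside, world axes, zero at the start; "moment": the same for the moment, N m; "grip_width": finger opening in m; "grip_force": force on a finger pad.
Only numpy, scipy, OpenCV 4.12 (cv2) and the standard library are available. Lean on these libraries where they do the work, as an engineer would, in place of code of your own. Each camera call takes 0.05 s, during which the arm holds its last target. There are 200 camera calls.

## Working session

There is one attempt and no reset: what is moved stays moved. The work goes in short steps, Python scripts to look and compute and a tool call to move; the robot and the scene stay as the last step left them, time stands still between calls to the robot, and variables do not carry over. Pictures are saved under pics/ and viewed, at most 10 in all, crops included, and the job is handed in when it is done.

Besides the shell and the picture viewer there is one more tool, called after "Request:" as name([rows], argument=value, ...), one row to a line, values as JSON. apply_moves: Moves the arm, as the interface text tells. Its arguments: {"type":"object","properties":{"deltas":{"type":"array"},"grip_force":{"type":"number"}},"required":["deltas"]}

```bash
mkdir -p pics
cat > h.py <<'E'
import numpy as np, cv2
from station import ctrl
from scipy.spatial.transform import Rotation as R
def cam(n):
    o=ctrl.get_obs(); c=ctrl.camera(n)
    if n=='wrist':
        T=np.eye(4);T[:3,:3]=R.from_euler('xyz',o['eef_rot']).as_matrix();T[:3,3]=o['ee_pos'];c['pose']=T@c['hand_eye']
    return c
def ray(c,u,v,z):
    K=c['K'];d=np.array([[(u-K[0,2])/K[0,0],(v-K[1,2])/K[1,1]]])[0]
    s=d.copy()
    for _ in range(20): s=d/(1+c['k1']*(s@s))
    P=c['pose'];r=P[:3,:3]@np.array([s[0],-s[1],-1]);o=P[:3,3]
    return o+r*(z-o[2])/r[2]
E
python3 - <<'E'
from h import *
import pickle
print(ctrl.get_obs())
C={}
for n in('scene','top','wrist'):
    C[n]=cam(n); cv2.imwrite(f'pics/{n}0.png',C[n]['img'][:,:,::-1]); print(n,C[n]['K'],C[n]['k1'],C[n]['pose'])
pickle.dump(C,open('c0.pkl','wb'))
E
```

```text
{'time_s': 0.0, 'qpos': array([-1.21061002e+00,  3.00474635e-01,  1.52159430e+00, -1.36567782e-05,
        1.32072042e+00, -6.66010336e-02]), 'joint_vel': array([-0.00024027, -0.00023416, -0.00024896, -0.00153475, -0.00083019,
        0.00168382]), 'tau': array([-1.19651755e-03, -5.31803727e+01, -3.52734661e+01,  7.07949582e-02,
        2.44173640e-02, -1.04393084e-04]), 'ee_pos': array([ 0.227569  , -0.50041262,  0.20667881]), 'eef_rot': array([-3.14039772e+00, -6.64440722e-05,  4.26790683e-01]), 'force': array([-0.1973569 ,  0.85697574, -0.14378863]), 'moment': array([-0.01254881, -0.0237537 ,  0.05498514]), 'grip_force': 0.0, 'grip_width': 0.09415327850386852}
scene [[510.16312072   0.         317.21275013]
 [  0.         510.16312072 243.82540273]
 [  0.           0.           1.        ]] -0.07007361546382543 [[ 0.33517649 -0.73412422  0.59052379  1.17193166]
 [ 0.94215126  0.2630151  -0.20778368 -0.44584364]
 [-0.00277764  0.62600694  0.77981254  1.07945476]
 [ 0.          0.          0.          1.        ]]
top [[593.94003014   0.         326.46981851]
 [  0.         593.94003014 238.24461513]
 [  0.           0.           1.        ]] -0.18575739045169434 [[ 6.73062184e-02  9.75791729e-01 -2.08087421e-01  1.11096087e-01]
 [-9.97732335e-01  6.58778135e-02 -1.37949947e-02 -1.89661911e-01]
 [ 2.47302531e-04  2.08544037e-01  9.78012946e-01  1.58421981e+00]
 [ 0.00000000e+00  0.00000000e+00  0.00000000e+00  1.00000000e+00]]
wrist [[363.50524854   0.         323.08917723]
 [  0.         363.50524854 235.85489441]
 [  0.           0.           1.        ]] -0.03226583140084488 [[ 4.14043196e-01  8.80112470e-01  2.32315030e-01  2.94539969e-01]
 [-9.10256707e-01  4.00605844e-01  1.04631185e-01 -4.69098305e-01]
 [-9.79548274e-04 -2.54788144e-01  9.66996402e-01  3.85062589e-01]
 [ 0.00000000e+00  0.00000000e+00  0.00000000e+00  1.00000000e+00]]
```

View pics/top0.png

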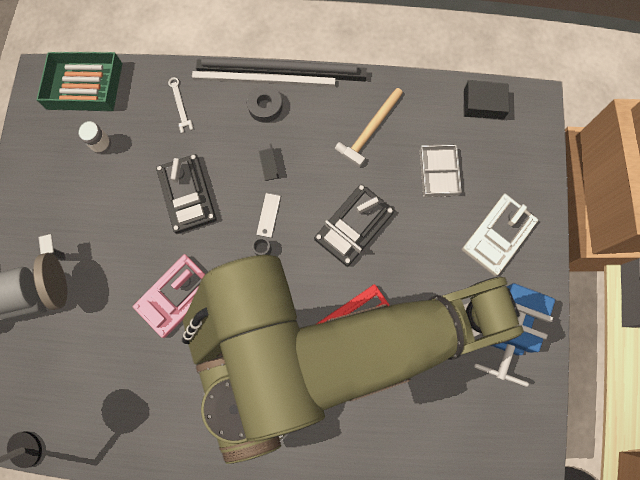

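View pics/scene0.png

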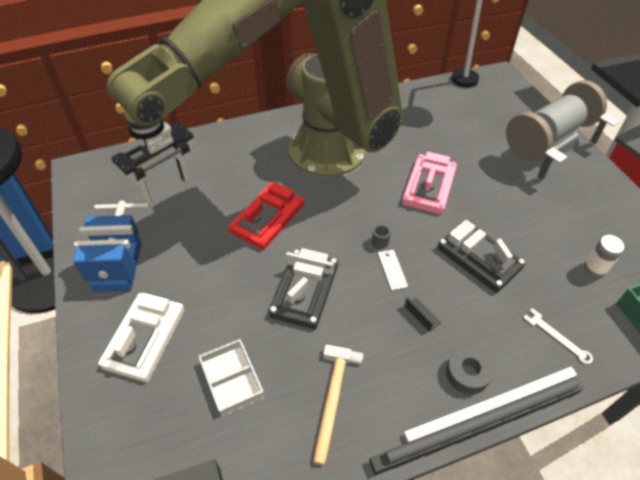

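Two black-iron beds fit: top (186,193), which has only its jaw blocks, and top (355,225), which has a long thin bar across its gap at about (342,238) and its T-bar at (369,205). The pink, red and white ones are look-alikes. The second one looks like the target, so I'll confirm it in an enlarged crop and measure it.

Run:
```python
from h import *
import pickle
C=pickle.load(open('c0.pkl','rb'))
a=C['top']['img'][175:275,300:410]; b=C['scene']['img'][240:335,260:350]; d=C['top']['img'][145:240,145:225]
f=lambda x:cv2.resize(x,(390,390*x.shape[0]//x.shape[1]),interpolation=cv2.INTER_CUBIC)[:390]
A,B=f(a),f(b)
o=np.zeros((420,790,3),np.uint8);o[:A.shape[0],:390]=A;o[:B.shape[0],400:]=B
cv2.imwrite('pics/crop1.png',o[:,:,::-1])
c=C['top']
g=cv2.cvtColor(c['img'],cv2.COLOR_RGB2GRAY);m=np.zeros_like(g);m[175:275,305:405]=(g[175:275,305:405]>150)*255
n,l,s,ce=cv2.connectedComponentsWithStats(m)
for i in range(1,n):
    if s[i,4]>15:
        p=np.argwhere(l==i)[:,::-1].astype(np.float32);r=cv2.minAreaRect(p)
        bx=cv2.boxPoints(r)
        w=[ray(c,*q,0.094)[:2].round(4).tolist() for q in bx]
        print(s[i],ce[i].round(1),r,ray(c,*ce[i],.094).round(4),ray(c,*ce[i],.03).round(4),w)
```

```text
[359 185   5   5  20] [361.  187.1] ((361.0, 187.0), (4.0, 4.0), 90.0) [ 0.5709 -0.2495  0.094 ] [ 0.5906 -0.2521  0.03  ] [[0.5763, -0.2441], [0.577, -0.2546], [0.5661, -0.2552], [0.5653, -0.2447]]
[357 197  21  14 125] [367.  203.6] ((367.0, 203.50003051757812), (5.366562843322754, 21.913463592529297), 63.43495178222656) [ 0.5273 -0.2676  0.094 ] [ 0.5451 -0.2709  0.03  ] [[0.5188, -0.2394], [0.5488, -0.2891], [0.5362, -0.2959], [0.5064, -0.2464]]
[388 208   4   5  17] [389.6 209.9] ((389.5, 210.0), (4.0, 3.0), 90.0) [ 0.5144 -0.3272  0.094 ] [ 0.5317 -0.3331  0.03  ] [[0.5192, -0.3229], [0.5197, -0.3307], [0.509, -0.3311], [0.5084, -0.3233]]
[324 219  38  35 674] [341.6 236.2] ((341.8861389160156, 236.3614044189453), (45.593116760253906, 25.329509735107422), 39.289405822753906) [ 0.4362 -0.2069  0.094 ] [ 0.4502 -0.2077  0.03  ] [[0.4435, -0.1412], [0.4982, -0.179], [0.4281, -0.2743], [0.3744, -0.2362]]
[316 234   5   5  20] [318.2 236.2] ((318.0, 236.0), (4.0, 4.0), 90.0) [ 0.432  -0.1472  0.094 ] [ 0.4457 -0.1454  0.03  ] [[0.4375, -0.1411], [0.4382, -0.1513], [0.4277, -0.152], [0.427, -0.1418]]
[345 258   5   5  21] [347. 260.] ((347.0, 260.0), (4.0, 4.0), 90.0) [ 0.3752 -0.2246  0.094 ] [ 0.3865 -0.2261  0.03  ] [[0.38, -0.2192], [0.3807, -0.2294], [0.3703, -0.23], [0.3697, -0.2199]]
```

View pics/crop1.png

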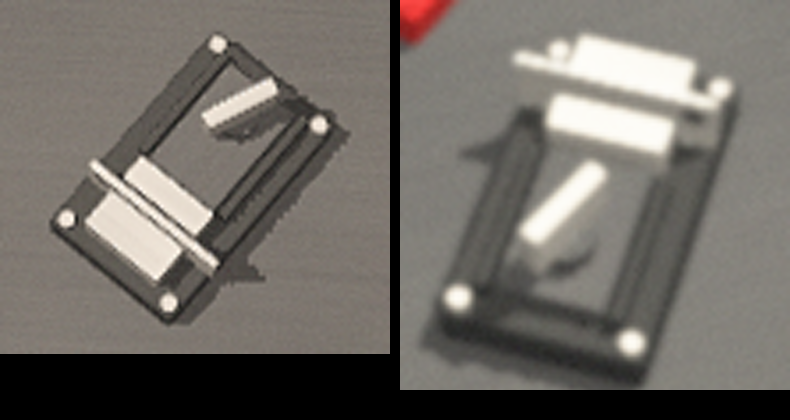

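The crop confirms it: the blade stands in the gap of the bed at top (355,225). The four bolt heads put the bed's long axis at −36.4° and the screw axis at about (0.528,−0.268), which agrees with the bar centroid. The bar lies at about −59°, so θ≈0.39. I'll move above it.

Request:
apply_moves([
  [0,2.5,1.94,0,0,0,0.14],
  [0,2.5,1.94,0,0,0,0.14],
  [0,2.5,1.94,0,0,0,0.14],
  [0,2.5,1.94,0,0,0,0.14],
  [0,2.5,1.94,0,0,0,0.14],
  [0,2.5,1.94,0,0,0,0.14],
  [0,2.5,1.94,0,0,0,0.14],
  [0,2.5,1.94,0,0,0,0.14],
  [0,2.5,1.94,0,0,0,0.14],
  [0,2.5,1.94,0,0,0,0.14],
])

```text
time_s: 1.15
ee_pos: [0.4785, -0.3057, 0.207]
eef_rot: [-3.141, -0.0, 1.833]
force: [-0.3, 0.8, -0.0]
grip_width: 0.0941
grip_force: 0.0
```

Request:
apply_moves([
  [0,2.5,1.94,0,0,0,0.14],
  [0,2.5,1.94,0,0,0,0.14],
  [0,0,0,0,0,0,0],
  [0,0,0,0,0,0,0],
  [0,0,0,0,0,0,0],
])

```text
time_s: 1.65
ee_pos: [0.5271, -0.2684, 0.2071]
eef_rot: [-3.141, -0.0, 2.105]
force: [0.5, -1.4, 0.8]
grip_width: 0.0938
grip_force: 0.0
```

Run:
```python
from h import *
import pickle
c=cam('wrist');pickle.dump(c,open('c1.pkl','wb'));cv2.imwrite('pics/w1.png',c['img'][:,:,::-1])
o=ctrl.get_obs();print(o['ee_pos'],o['eef_rot'],o['time_s'])
```

```text
[ 0.52699436 -0.26852647  0.20723765] [-3.14142534e+00 -1.33526798e-04  2.10444618e+00] 1.7
```

View pics/w1.png

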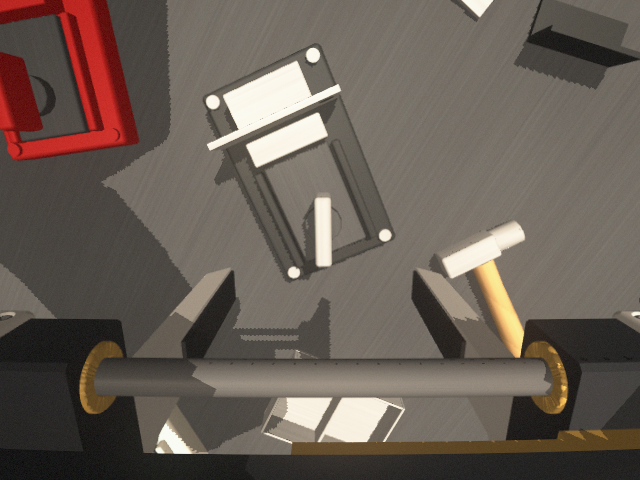

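The bar is at wrist (323,232), and the bolts are at (213,102), (313,55), (385,236) and (294,272). The blade runs from (208,147) to (340,89). I'll measure the bar and bed angles from this view.

Run:
```python
from h import *
import pickle
c=pickle.load(open('c1.pkl','rb'))
g=cv2.cvtColor(c['img'],cv2.COLOR_RGB2GRAY)
m=((g>205)*255).astype(np.uint8);m[:,:200]=0;m[290:]=0
n,l,s,ce=cv2.connectedComponentsWithStats(m)
B=[]
for i in range(1,n):
    if s[i,4]>60 and s[i,0]<400:
        p=np.argwhere(l==i)[:,::-1].astype(np.float32);r=cv2.minAreaRect(p)
        print(s[i],ce[i].round(1),ray(c,*ce[i],.094).round(4),ray(c,*ce[i],.035).round(4))
        if 300<ce[i][0]<340 and ce[i][1]>190:
            w=np.array([ray(c,*q,.094)[:2] for q in cv2.boxPoints(r)]);print('bar',w.round(4),np.degrees(np.arctan2(*(w[1]-w[0])[::-1])),np.degrees(np.arctan2(*(w[2]-w[1])[::-1])),np.linalg.norm(w[1]-w[0]),np.linalg.norm(w[2]-w[1]))
            print(w.mean(0))
b=np.array([ray(c,*q,.034)[:2] for q in[(213,102),(313,55),(385,236),(294,272)]])
print(b.round(4),b.mean(0)); d=b[2:].mean(0)-b[:2].mean(0);d/=np.linalg.norm(d);print(np.degrees(np.arctan2(d[1],d[0])),b.mean(0)+.05*d)
e=[ray(c,*q,.072)[:2] for q in[(208,147),(340,89)]];print('blade',e,np.degrees(np.arctan2(*(e[1]-e[0])[::-1])))
```

```text
[306  48  14  14 153] [312.7  54.6] [ 0.4511 -0.1548  0.094 ] [ 0.4434 -0.1449  0.035 ]
[ 207   61  134   89 4094] [269.  100.1] [ 0.4386 -0.1992  0.094 ] [ 0.4284 -0.1983  0.035 ]
[206  95  13  14 139] [212.3 101.6] [ 0.4018 -0.2219  0.094 ] [ 0.3841 -0.2256  0.035 ]
[ 247  113   80   54 1954] [286.8 139.5] [ 0.4644 -0.2177  0.094 ] [ 0.4594 -0.2205  0.035 ]
[315 198  16  68 973] [323.  231.4] [ 0.5261 -0.2667  0.094 ] [ 0.5336 -0.2795  0.035 ]
bar [[ 0.5063 -0.2462]
 [ 0.5164 -0.2399]
 [ 0.5471 -0.2884]
 [ 0.5366 -0.295 ]] 32.109055879196696 -57.65298116829268 0.011870218625635878 0.05737677303600392
[ 0.52660402 -0.26736001]
[380 230  11  11 101] [384.7 234.9] [ 0.5717 -0.2433  0.094 ] [ 0.5884 -0.2513  0.035 ]
[288 267  12  11  95] [293.5 272.1] [ 0.5226 -0.3103  0.094 ] [ 0.5294 -0.3319  0.035 ]
[[ 0.3845 -0.2257]
 [ 0.4437 -0.1448]
 [ 0.5896 -0.2522]
 [ 0.53   -0.3319]] [ 0.48694104 -0.23863931]
-36.2461806632388 [ 0.52726524 -0.2682021 ]
blade [array([ 0.40828663, -0.25769517]), array([ 0.48026636, -0.16213281])] 53.01211480050442
```

The bar is at −57.8° and the bed at −36.3° (blade at 53°), so θ≈0.375. The axis is at (0.527,−0.268), under the TCP. I'll descend with the jaws partly closed, then grip.

Request:
apply_moves([
  [110,0,0,0,0,0,0.028],
  [110,0,0,-1.6,0,0,0],
  [110,0,0,-2.5,0,0,0],
  [110,0,0,-2.5,0,0,0],
  [110,0,0,-2.5,0,0,0],
  [110,0,0,-1.5,0,0,0],
  [110,0,0,-1.0,0,0,0],
  [110,0,0,0,0,0,0],
  [110,0,0,0,0,0,0],
])

```text
time_s: 2.6
ee_pos: [0.528, -0.2682, 0.0922]
eef_rot: [3.141, 0.001, 2.135]
force: [0.6, 0.0, -0.5]
grip_width: 0.0532
grip_force: 0.0
```

Request:
apply_moves([
  [255,0,0,0,0,0,0],
  [255,0,0,0,0,0,0],
  [255,0,0,0,0,0,0],
  [255,0,0,0,0,0,0],
  [255,0,0,0,0,0,0],
  [255,0,0,0,0,0,0],
  [255,0,0,0,0,0,0],
  [255,0,0,0,0,0,0],
], grip_force=30)

```text
time_s: 3.4
ee_pos: [0.5269, -0.2684, 0.0913]
eef_rot: [-3.14, -0.0, 2.135]
force: [-6.9, -2.8, 2.6]
grip_width: 0.013
grip_force: 30.0
```

Request:
apply_moves([
  [255,0,0,0,0,0,-0.1],
  [255,0,0,0,0,0,-0.1],
  [255,0,0,0,0,0,-0.1],
  [255,0,0,0,0,0,-0.1],
  [255,0,0,0,0,0,-0.1],
  [255,0,0,0,0,0,-0.1],
  [255,0,0,0,0,0,-0.1],
  [255,0,0,0,0,0,-0.1],
  [255,0,0,0,0,0,0],
  [255,0,0,0,0,0,0],
])

```text
time_s: 4.4
ee_pos: [0.5273, -0.2683, 0.0913]
eef_rot: [-3.141, 0.001, 1.338]
force: [-4.5, -3.6, 2.2]
grip_width: 0.0133
grip_force: 30.0
```

Run:
```python
from h import *
import pickle
o=ctrl.get_obs();print(o['moment'],o['force'],o['eef_rot'])
c=cam('wrist');cv2.imwrite('pics/w2.png',c['img'][:,:,::-1])
```

```text
[-0.71277072  0.8040992  -0.01677056] [-4.54921955 -3.64682025  2.2440643 ] [-3.14101240e+00  7.17649505e-04  1.33760550e+00]
```

View pics/w2.png

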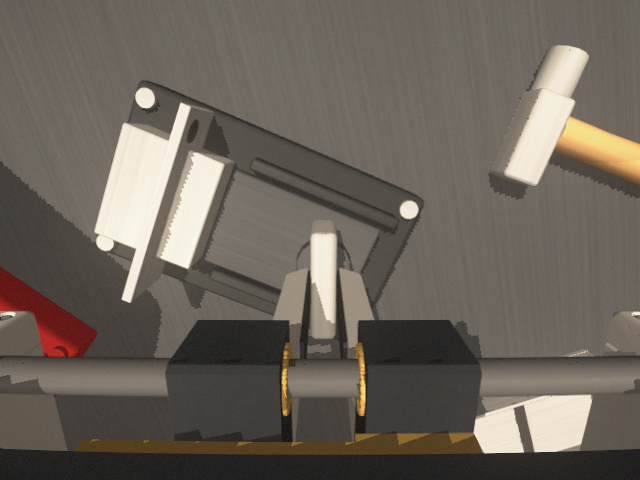

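The bar at (324,285) is held in line with the pads and the bed hasn't moved. The jaw face is still just short of the blade (θ≈1.17). Turning about 0.49 rad further reaches 1.66.

Request:
apply_moves([
  [255,0,0,0,0,0,-0.08],
  [255,0,0,0,0,0,-0.08],
  [255,0,0,0,0,0,-0.08],
  [255,0,0,0,0,0,-0.08],
  [255,0,0,0,0,0,-0.08],
  [255,0,0,0,0,0,-0.08],
  [255,0,0,0,0,0,0],
  [255,0,0,0,0,0,0],
  [255,0,0,0,0,0,0],
])

```text
time_s: 5.35
ee_pos: [0.5275, -0.2684, 0.0913]
eef_rot: [3.141, 0.001, 0.858]
force: [-1.5, -4.8, 0.9]
grip_width: 0.0135
grip_force: 30.0
```

Run:
```python
from h import *
o=ctrl.get_obs();print(o['moment'],o['force'],o['eef_rot'])
c=cam('wrist');cv2.imwrite('pics/w3.png',c['img'][:,:,::-1])
```

```text
[-0.93347102  0.44573591  0.05840878] [-1.48204542 -4.77983197  0.88314533] [3.14111379e+00 7.58209433e-04 8.58034569e-01]
```

View pics/w3.png

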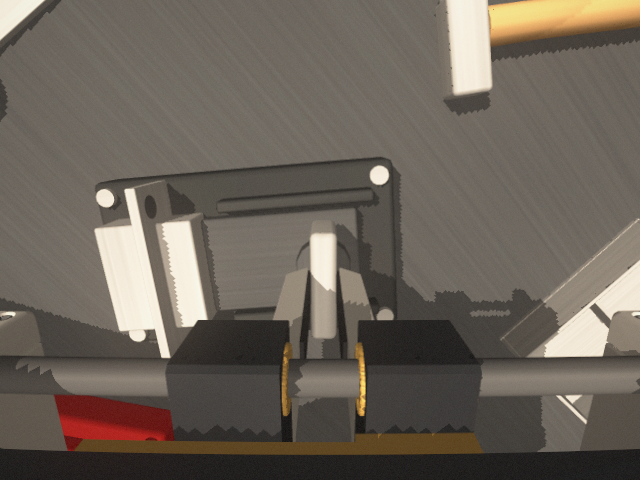

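The bar is at yaw 49.2°, so θ≈1.65. The blade at (150,260) is upright between the two jaws with no visible gap. I'll release, rise straight up and check.

Request:
apply_moves([
  [110,0,0,0,0,0,0],
  [110,0,0,0,0,0,0],
  [110,0,0,0,0,0,0],
  [110,0,0,0,0,0,0],
  [110,0,0,1,0,0,0],
  [110,0,0,2.5,0,0,0],
  [110,0,0,2.5,0,0,0],
  [110,0,0,2.5,0,0,0],
  [110,0,0,2.5,0,0,0],
  [110,0,0,0,0,0,0],
])

```text
time_s: 6.4
ee_pos: [0.5288, -0.2684, 0.2056]
eef_rot: [3.135, -0.001, 0.855]
force: [1.4, -0.3, -0.4]
grip_width: 0.0535
grip_force: 0.0
```

Request:
apply_moves([
  [110,0,0,0,0,0,0],
  [110,0,0,0,0,0,0],
  [110,0,0,0,0,0,0],
])

```text
time_s: 6.7
ee_pos: [0.5273, -0.2677, 0.2002]
eef_rot: [-3.14, 0.0, 0.855]
force: [1.0, -1.3, 1.2]
grip_width: 0.053
grip_force: 0.0
```

Run:
```python
from h import *
c=cam('wrist');cv2.imwrite('pics/w4.png',c['img'][:,:,::-1])
g=cv2.cvtColor(c['img'],cv2.COLOR_RGB2GRAY)
m=((g>205)*255).astype(np.uint8)
n,l,s,ce=cv2.connectedComponentsWithStats(m)
for i in range(1,n):
    if s[i,4]>60:
        p=np.argwhere(l==i)[:,::-1].astype(np.float32)
        w=np.array([ray(c,*q,.094)[:2] for q in cv2.boxPoints(cv2.minAreaRect(p))]);a=w[1]-w[0];b=w[2]-w[1]
        if np.linalg.norm(a)<np.linalg.norm(b):a=b
        print(ce[i].round(),s[i,4],w.mean(0).round(4),np.linalg.norm(a).round(4),np.degrees(np.arctan2(a[1],a[0])).round(1),ray(c,*ce[i],.034)[:2].round(4))
```

```text
[112.  30.] 4390 [ 0.5176 -0.051 ] 0.0894 -8.5 [ 0.4984 -0.0187]
[422.  59.] 2410 [ 0.668  -0.2134] 0.0695 -122.0 [ 0.686  -0.2149]
[535.  41.] 2765 [ 0.74   -0.2594] 0.1484 -31.4 [ 0.7716 -0.268 ]
[362. 164.] 117 [ 0.5864 -0.2445] 0.0085 -40.9 [ 0.5886 -0.2514]
[195. 236.] 2882 [ 0.4421 -0.2031] 0.1108 -126.1 [ 0.4203 -0.1965]
[172. 181.] 116 [ 0.4662 -0.1565] 0.009 -88.6 [ 0.4431 -0.1449]
[230. 232.] 1319 [ 0.4701 -0.2162] 0.0616 -126.1 [ 0.4492 -0.2164]
[324. 234.] 963 [ 0.5266 -0.2674] 0.0577 -130.7 [ 0.5169 -0.2786]
[550. 265.] 5901 [ 0.6496 -0.4247] 0.1003 5.2 [ 0.6692 -0.4531]
[368. 266.] 92 [ 0.5375 -0.311 ] 0.0083 -41.0 [ 0.5294 -0.3323]
[590. 302.] 191 [ 0.661  -0.4637] 0.0834 6.2 [ 0.6798 -0.5167]
[190. 279.] 98 [ 0.4174 -0.2227] 0.0093 -40.8 [ 0.3837 -0.2254]
[580. 428.] 146 [ 0.5868 -0.5759] 0.0248 54.5 [ 0.5903 -0.6524]
```

View pics/w4.png

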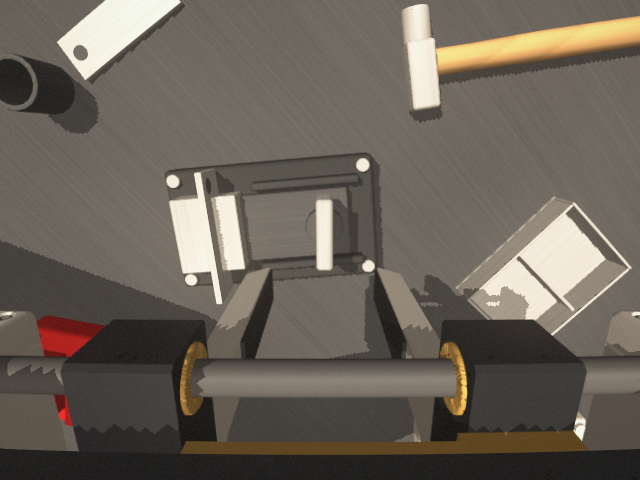

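With the gripper clear, the bar at (324,234) is at −130.7° and the jaw faces are at −126.1°. That is 4.6° past parallel, so θ≈1.65. The blade at (208,238) stands nipped between the jaws.

```bash
python3 -c "
from station import ctrl
print(ctrl.hand_in())"
```

```text
the job is handed in; nothing more can be done
None
```

The job is handed in: I turned the target screw to about 1.65 rad (aim 1.66), the blade stands nipped in the gap, the gripper is clear, and I never approached the other bed; no verdict came back.

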